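Load the blue sample disc onto its post

ROBOT

A 6-joint arm with a two-finger parallel gripper is mounted at the origin on the work surface. World frame = base frame: x ahead of the robot, y to its left, z up, the work surface at z = 0. Lengths are in mm, angles in rad, forces in N, time in s.
With the tool pointing down it reaches from about 275 to 1000 mm from the base axis. Payload 8.4 kg.
Tool frame: the origin (TCP) lies on the centre line of the jaws, within the pads' length; the fingertips stand 17 mm ahead of it and the grasp point (between the pads) lies 2 mm behind it (r.tcp_to_tips is the z of the fingertips in the tool frame, in mm); z points along the fingers, y is the direction in which the jaws open and shut (so a half turn about z gives the same grasp; the last joint's range is limited). The gripper opens to 85 mm and grips with 20 to 120 N. Pads are 22 mm wide; open, the fingers measure 114 mm over their backs; the gripper's body (76 mm by 85 mm) begins 54 mm behind the grasp point. The pads swing forward as they close: fully open they stand 13 mm farther back than shut.
Start: joints at [-1.271, 0.353, 1.633, -0, 1.155, -0.002], TCP at [185.773, -596.755, 248.281] pointing down, gripper open.
Joint ranges: [-2.63, 2.63], [-0.92, 2.1], [0.06, 2.66], [-1.3, 4.44], [0, 2.69], [-3.02, 3.02]. Speed limits (rad/s): [2.22, 2.22, 2.79, 3.14, 3.14, 3.14].

INTERFACE

Orientations are given as [roll, pitch, yaw] about the fixed x, y, z axes, in that order (R = Rz(yaw) Ry(pitch) Rx(roll)).
In Python, from rig import r, cams, job gives the robot as it stands.
- The arm moves only by the tool drive_tool, never from a script. Its argument "deltas" is a list of rows, each a list of 4 numbers: the shift along the tool's x, y, z in cm, then the turn about the tool's z in rad. In form: [[x, y, z, roll], ...]. A call has 1 to 12 rows; each row shifts and turns the commanded pose from where the row before left it, along the tool's axes as they then stand; what a row does not reach is not made up. A row lasts 1/12 s, in which the tool goes at most 41.7 mm and 7.16 degrees, less where a joint would pass 70% of its speed; a pose out of reach is approached as far as the arm can. A call with a gripper value outside its range is refused whole. "jaw" is the closure, from 0 (fully open) to 1 (shut), set as the call begins (left out, the last holds). The fingers move at their own pace and stop on an object; "force" is the grip in N (left out, the last holds). Time passes only in rows, so rows that do not move let the fingers close. It gives the time, the measured TCP pose, the force and the opening at its end, in the units of the state.
- r.sense(): the state, without advancing time (a new reading comes with each control period).
- cams.grab_frame(name): name is "scene" or "top" or "wrist"; returns (picture, depth): 384x512x3 uint8, red, green, blue; 384x512 float32, mm along the optical axis (not along the pixel's ray), 0 where there is no reading.
- cams.camera_params(name): a dict with "fx", "fy", "cx", "cy" (pixels), "R" (3x3) and "t" (3): a world point X has camera coordinates R X + t. Camera axes: x right, y down, z forward; pixel columns grow to the right and rows downward; lengths in mm; the calibration is good to about 2 mm. A picture is of the moment at which its call begins: read the wrist's pose just before it. camera_params takes no time and is no camera call; for the wrist camera it gives the pose at the moment of the call.
- job.sign_off(): hands the job in, once; it reports no verdict.
The state is a dict: "clock": time; "qpos": joint angles; "qvel": joint speeds; "joint_efforts": joint torques, N m; "eef_pos": TCP position; "tcp_rot": TCP orientation; "contact_force": force on the tool from outside, world axes, zero at the start; "wrist_torque": the same for the moment, N m; "opening": opening from 0.0 (shut) to 1.0 (fully open).
Only numpy, scipy, OpenCV 4.12 (cv2) and the standard library are available. Lean on these libraries where they do the work, as an engineer would, in place of code of your own. Each camera call takes 0.05 s, during which the arm holds its last target. There are 200 camera calls.

TASK

The blue sample disc is waiting balanced on the prongs of the flat steel carrier. Pick the carrier up by its orange handle, carry the disc level to the blue post (not the yellow one) and lower the prongs either side of the post so that the disc is left lying centred on top of it. Then draw the carrier completely out from under the disc, lay it flat on the bench and let go; never touch the disc with the robot or let it tip or fall onto the bench.

Things in the scene. Friction and masses are not known exactly. Their poses are not given: they have to be found in the camera images.
- carrier: Loose flat steel fork, 5 mm thick, 220 g. Origin: underside, mid-gap, below the disc; +x along the prongs, z up. Prongs 14 wide (|y| 31-45), tips x=26; 62 gap open in front, shut at x=-31 by a bar to -50; then 26 wide stem to -175. Orange grip block on it: centre x=-105, y=0, 44 long (x), 16 thick (y, grip across), z 5 to 58. Tail weight x=-161, 23 high; with disc it about balances at the grip.
- disc: Sample disc, blue rim, aluminium face, four small glass squares on top: 90 mm across, 6 thick (7 with glass), 60 g, loose, flat below. Origin: centre of its underside. It starts flat on the carrier's prongs, within 5 mm of the carrier's origin seen from above, held by friction alone. A yellow-rimmed spare in a tray is not wanted.
- blue_post: Fixed upright blue post, 36 mm across, 35 high, flat dark top, inside a flat printed blue ring (124 across) on the bench; prongs can come in from any side. Origin: centre of its foot on the bench, z up. The disc belongs on its top, 35 mm above the origin.
- yellow_post: The same post in yellow, with a yellow ring: not for this disc. Origin: centre of its foot on the bench.
Things that resemble listed ones, but are neither listed nor needed, are in the scene too. Leave any green look-alike of the carrier alone.

How it is judged (in metres and radians):
On the way, in this order (a step that is already met when the one before it is completed fails the run):
1. the carrier is lifted clear of the bench with the disc lying on its prongs (height (world z) of carrier above 0.03 m and horizontal distance between disc and carrier below 0.025 m and z of disc in the frame of carrier between 0 and 0.015 m), for 0.2 s.
2. the disc lies on the blue post, off the prongs (horizontal distance between disc and blue_post below 0.016 m and contact force between disc and blue_post above 0.1 N and contact force between disc and carrier below 0.05 N), for 0.2 s.
At the end, for the whole second after the job is handed in: Disc flat (within 10 degrees) and still on the blue post, centre within 16 mm of its axis; carrier at rest flat on the bench (within 10 degrees, underside within 10 mm of it), not touching the disc, its origin over 60 mm from the disc's centre seen from above (horizontal distance between disc and blue_post below 0.016 m and height (world z) of disc between 0.031 and 0.039 m and angle between each of disc, carrier's own z axis and vertical below 0.17 rad and linear speed of each of disc, carrier below 0.02 m/s and contact force between disc and carrier below 0.05 N and horizontal distance between carrier and disc above 0.06 m and height (world z) of carrier below 0.01 m).
It fails at once if the robot touches the disc (over 0.5 N) (contact force between any of the fingers, the arm and disc above 0.5 N).
It fails at once if the disc tips by more than 20 degrees (angle between disc's own z axis and vertical above 0.35 rad).
It fails at once if the disc falls onto the bench (height (world z) of disc below 0.002 m).
It fails at once if the disc is set on the yellow post (contact force between disc and yellow_post above 0.3 N).
It also fails if it takes over 51 s, if anything falls off the work surface, if the arm or the gripper's body presses on something with over 40 N, if the wrist force passes 120 N, or if a joint passes its speed limit or range.

## Working session

There is one attempt and no reset: what is moved stays moved. The work goes in short steps, Python scripts to look and compute and a tool call to move; the robot and the scene stay as the last step left them, time stands still between calls to the robot, and variables do not carry over. Pictures are saved under pics/ and viewed, about 8 in all and at most 12, crops included, and the job is handed in when it is done.

Besides the shell and the picture viewer there is one more tool, called after "Request:" by a JSON object that holds its "name" and its "arguments", one argument or row to a line. drive_tool: Moves the arm, as the interface text tells. Its arguments: {"type":"object","properties":{"deltas":{"type":"array"},"jaw":{"type":"number"},"force":{"type":"number"}},"required":["deltas"]}

```bash
mkdir -p pics; cat > h.py <<'E'
from rig import r,cams,job
import numpy as np,cv2
def save(n,f):
    p,d=cams.grab_frame(n); cv2.imwrite(f'pics/{f}.png',p[:,:,::-1]); np.savez(f'pics/{f}.npz',p=p,d=d,**{k:v for k,v in cams.camera_params(n).items()})
    return p,d
def world(f,u,v,z=None):
    a=np.load(f'pics/{f}.npz'); ray=np.array([(u-a['cx'])/a['fx'],(v-a['cy'])/a['fy'],1.]); R=a['R'];t=a['t']
    if z is None:
        d=np.median(a['d'][int(v)-1:int(v)+2,int(u)-1:int(u)+2]); return R.T@(ray*d-t)
    o=-R.T@t; w=R.T@ray; return o+w*(z-o[2])/w[2]
E
python3 - <<'E'
from h import *
a,_=save('top','top0'); b,_=save('scene','sc0')
cv2.imwrite('pics/top0b.png',cv2.resize(a[:,:,::-1],(800,600),interpolation=cv2.INTER_CUBIC))
s=r.sense(); print(s)
for n in('top','scene'): c=cams.camera_params(n); print(-np.array(c['R']).T@c['t'],c['fx'])
E
```

```text
{'clock': 0.1, 'qpos': array([-1.27142917e+00,  3.53548896e-01,  1.63406492e+00,  7.65960405e-06,
        1.15520869e+00, -2.42420236e-03]), 'qvel': array([ 0.0005782 ,  0.000376  , -0.00185897,  0.00207137, -0.00111168,
        0.00101271]), 'joint_efforts': array([-1.37969051e-03, -6.06356192e+01, -3.42821610e+01,  1.60257684e-06,
        4.04766732e-03, -1.76688820e-05]), 'eef_pos': array([ 185.63604399, -596.36488016,  247.65327268]), 'tcp_rot': array([-3.14036282e+00, -9.98519382e-06,  3.01788253e-01]), 'contact_force': array([-0.03351933,  0.26547333, -0.4168174 ]), 'wrist_torque': array([-0.00795799,  0.0439634 , -0.05645194]), 'opening': 0.9962932506233003}
[ 358.61990665   -4.28148783 1006.93546302] 412.68179873599826
[1104.17283516  417.95726895  756.41381638] 388.1143418810828
```

View pics/top0b.png

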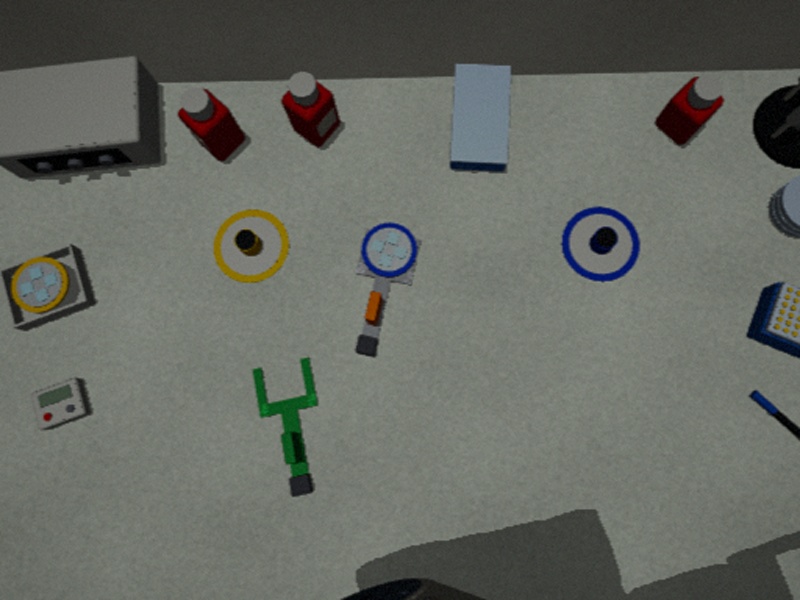

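View pics/sc0.png

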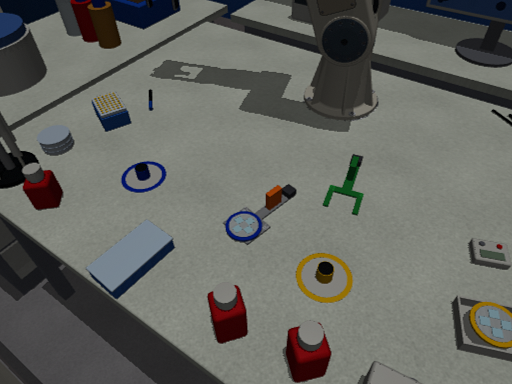

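Top picture at 800x600: the wanted carrier has its orange handle at (373,305) with the blue disc at (390,250). The things that could be mistaken for it are the green fork at (290,430) and the yellow disc in its tray at (40,285). The blue post is at (602,240) and the yellow one at (248,242). I choose the orange-handled carrier and the blue post, and check both in one crop.

```bash
python3 - <<'E'
from h import *
a=np.load('pics/top0.npz'); p=a['p'][:,:,::-1]
c1=cv2.resize(p[135:235,210:290],(480,600),interpolation=cv2.INTER_CUBIC)  #x6
c2=cv2.resize(p[125:185,355:415],(300,300),interpolation=cv2.INTER_CUBIC) #x5
o=np.zeros((600,790,3),np.uint8); o[:,:480]=c1; o[:300,485:785]=c2; cv2.imwrite('pics/crop1.png',o)
k=.64
hsv=cv2.cvtColor(a['p'],cv2.COLOR_RGB2HSV)
def cen(lo,hi,box):
    m=cv2.inRange(hsv,lo,hi); x0,x1,y0,y1=box; n=np.zeros_like(m); n[y0:y1,x0:x1]=m[y0:y1,x0:x1]; return n
rim=cen((105,120,60),(130,255,255),(210,290,135,185)); ring=cen((105,120,60),(130,255,255),(350,420,120,190))
for n,m,z in(('disc',rim,11),('ring',ring,0)):
    cs=max(cv2.findContours(m,cv2.RETR_EXTERNAL,cv2.CHAIN_APPROX_NONE)[0],key=len); e=cv2.fitEllipse(cs); print(n,e,world('top0',*e[0],z), world('top0',*e[0]))
org=cen((5,150,100),(20,255,255),(210,290,150,235)); ys,xs=np.nonzero(org); print('orange',xs.mean(),ys.mean(),len(xs),world('top0',xs.mean(),ys.mean(),58))
print('tail',world('top0',367*k,345*k,23))
E
```

```text
disc ((248.67135620117188, 159.5009765625), (33.62276077270508, 34.718528747558594), 76.99859619140625) [638.55458393  50.487711    11.        ] [638.57845123  50.49238064  10.91508627]
ring ((383.896728515625, 155.82745361328125), (46.097068786621094, 49.120582580566406), 116.00297546386719) [ 646.31395146 -288.51513422    0.        ] [ 636.398428   -278.71887518   34.70454945]
orange 238.2155172413793 195.2155172413793 116 [538.97577442  72.5287176   58.        ]
tail [483.16278461  83.13820492  23.        ]
```

View pics/crop1.png

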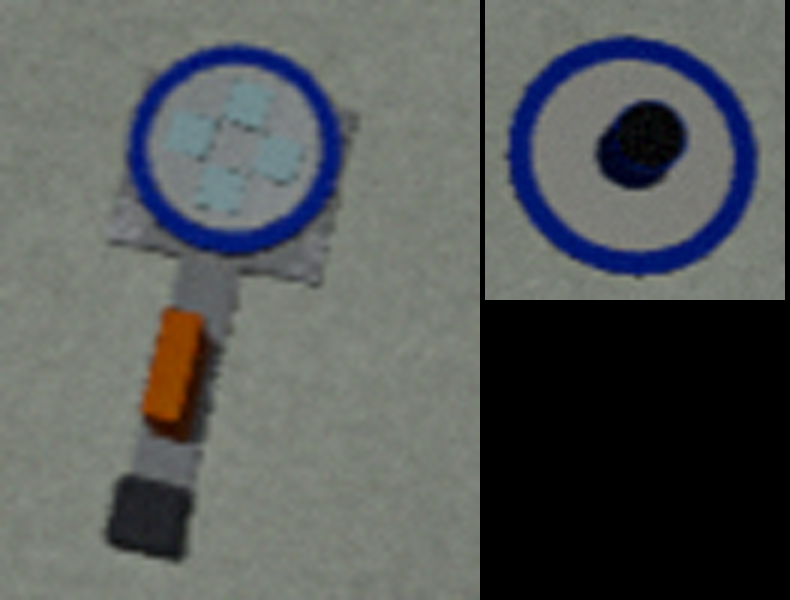

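Request:
{"name": "drive_tool", "arguments": {
  "deltas": [
    [0,0,0,0.1],
    [0,0,0,0.1],
    [0,0,0,0.1],
    [0,0,0,0.1],
    [0,0,0,0.11],
    [0.4,-1.5,0.2,0],
    [0.8,-3,0.3,0],
    [0.8,-3,0.3,0],
    [0.8,-3,0.3,0],
    [0.8,-3,0.3,0],
    [0.8,-3,0.3,0],
    [0.8,-3,0.3,0]
  ],
  "jaw": 0,
  "force": 60
}}

```text
clock: 1.1
eef_pos: [277.2, -415.2, 227.9]
tcp_rot: [-3.141, 0.0, -0.209]
contact_force: [-0.1, -1.1, 0.8]
opening: 0.999
```

Request:
{"name": "drive_tool", "arguments": {
  "deltas": [
    [0.9,-3,0.3,0],
    [0.9,-3,0.3,0],
    [0.9,-3,0.3,0],
    [0.9,-3,0.3,0],
    [0.9,-3,0.3,0],
    [0.9,-3,0.3,0],
    [0.9,-3,0.3,0],
    [0.9,-3,0.3,0],
    [0.9,-3,0.3,0],
    [0.9,-3,0.3,0],
    [0.9,-3,0.3,0],
    [0.9,-3,0.3,0]
  ]
}}

```text
clock: 2.1
eef_pos: [457.4, -85.3, 192.1]
tcp_rot: [3.142, 0.0, -0.208]
contact_force: [-0.2, 0.5, -0.4]
opening: 1.004
```

Request:
{"name": "drive_tool", "arguments": {
  "deltas": [
    [0.9,-3,0.3,0],
    [0.9,-3,0.3,0],
    [0.9,-3,0.3,0],
    [0.9,-3,0.3,0],
    [0.9,-3,0.3,0],
    [0.5,-1.5,0,0],
    [0,0,0,0]
  ]
}}

```text
clock: 2.68
eef_pos: [541.4, 66.7, 177.0]
tcp_rot: [-3.141, -0.0, -0.206]
contact_force: [-0.8, 0.2, 1.1]
opening: 0.997
```

```bash
python3 - <<'E'
from h import *
s=r.sense(); print(s['eef_pos'],s['tcp_rot'],s['qpos'])
save('wrist','w1')
c=cams.camera_params('wrist'); print(-np.array(c['R']).T@c['t'],np.round(c['R'],2),c['fx'])
E
```

```text
[541.35377827  66.66669524 177.03331491] [-3.14095929e+00 -3.98761866e-04 -2.05594076e-01] [1.19498784e-01 3.11944066e-01 1.87109255e+00 5.78004777e-04
 9.57975951e-01 1.89555674e+00]
[609.96598287  50.21152547 302.10644852] [[-0.21 -0.98 -0.  ]
 [-0.94  0.2   0.28]
 [-0.28  0.06 -0.96]] 303.7817567055831
```

View pics/w1.png

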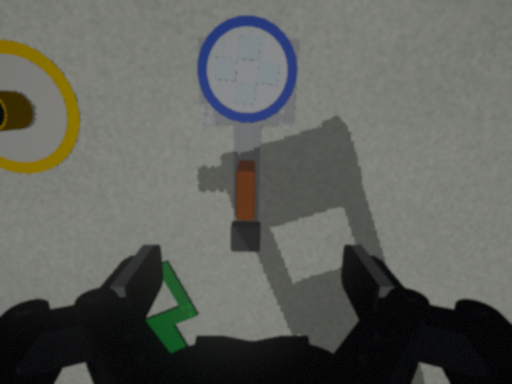

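The wrist view shows the orange top face at u 236–255, v 171–222, roughly aligned with the image's vertical. The disc is centred at about (248,69).

```bash
python3 - <<'E'
from h import *
a=np.load('pics/w1.npz'); hsv=cv2.cvtColor(a['p'],cv2.COLOR_RGB2HSV)
m=cv2.inRange(hsv,(0,120,70),(20,255,255)); n=m*0; n[155:230,225:270]=m[155:230,225:270]
d=a['d']; P=[]
for v,u in zip(*np.nonzero(n)):
    w=world('w1',u,v)
    if abs(w[2]-58)<5:P.append(w)
P=np.array(P); 
b=cv2.minAreaRect(P[:,:2].astype(np.float32)); print(len(P),P.mean(0),b,cv2.fitLine(P[:,:2].astype(np.float32),2,0,.1,.1).ravel())
m=cv2.inRange(hsv,(105,120,60),(130,255,255)); m[150:]=0
cs=max(cv2.findContours(m,0,1)[0],key=len); e=cv2.fitEllipse(cs); dc=world('w1',*e[0],11); print('disc',e,dc)
g=np.array(b[0]);v=dc[:2]-g; print(np.hypot(*v),np.arctan2(v[1],v[0]))
s=r.sense();t=s['tcp_rot'][2];D=g-s['eef_pos'][:2];print('tool dx,dy',np.cos(t)*D[0]+np.sin(t)*D[1],np.sin(t)*D[0]-np.cos(t)*D[1])
E
```

```text
895 [540.38790205  70.71622096  57.28140064] ((539.5648803710938, 70.928466796875), (15.225290298461914, 43.25872802734375), 77.27378845214844) [ 9.7349650e-01 -2.2870193e-01  5.4038788e+02  7.0716225e+01]
disc ((246.73057556152344, 68.58342742919922), (97.31658935546875, 104.81012725830078), 177.2395782470703) [641.16114825  48.38835073  11.        ]
104.06660597806562 -0.2183234434335481
tool dx,dy -1.8155352986156914 -5.559741132640071
```

Request:
{"name": "drive_tool", "arguments": {
  "deltas": [
    [-0.15,-0.55,0,0.018],
    [0,0,1.5,0],
    [0,0,2,0],
    [0,0,2,0],
    [0,0,2,0],
    [0,0,2,0],
    [0,0,2,0],
    [0,0,1.5,0],
    [0,0,1,0],
    [0,0,0.5,0],
    [0,0,0,0]
  ]
}}

```text
clock: 3.65
eef_pos: [538.9, 69.1, 31.6]
tcp_rot: [3.141, 0.002, -0.227]
contact_force: [-0.5, 0.2, 0.4]
opening: 1.004
```

Request:
{"name": "drive_tool", "arguments": {
  "deltas": [
    [0,0,0,0],
    [0,0,0,0],
    [0,0,0,0],
    [0,0,0,0],
    [0,0,0,0],
    [0,0,0,0],
    [0,0,0,0],
    [0,0,0,0],
    [0,0,0,0],
    [0,0,0,0],
    [0,0,0,0],
    [0,0,0,0]
  ],
  "jaw": 1,
  "force": 60
}}

```text
clock: 4.65
eef_pos: [540.2, 70.2, 32.9]
tcp_rot: [-3.141, -0.001, -0.226]
contact_force: [-0.3, 0.8, 5.4]
opening: 0.18
```

Gripped: the opening is about 15 mm, against a 16 mm handle. I'll lift gently.

Request:
{"name": "drive_tool", "arguments": {
  "deltas": [
    [0,0,-0.1,0],
    [0,0,-0.2,0],
    [0,0,-0.4,0],
    [0,0,-0.5,0],
    [0,0,-0.6,0],
    [0,0,-0.7,0],
    [0,0,-0.7,0],
    [0,0,-0.7,0],
    [0,0,-0.7,0],
    [0,0,-0.7,0],
    [0,0,-0.7,0],
    [0,0,-0.6,0]
  ]
}}

```text
clock: 5.65
eef_pos: [539.9, 70.0, 99.2]
tcp_rot: [-3.141, -0.0, -0.226]
contact_force: [0.0, 0.0, -3.1]
opening: 0.181
```

Request:
{"name": "drive_tool", "arguments": {
  "deltas": [
    [0,0,-0.4,0],
    [0,0,-0.3,0],
    [0,0,-0.1,0],
    [0,0,0,0],
    [0,0,0,0]
  ]
}}

```text
clock: 6.07
eef_pos: [539.5, 70.0, 106.1]
tcp_rot: [3.141, 0.0, -0.226]
contact_force: [-0.1, 0.7, -3.7]
opening: 0.18
```

```bash
python3 - <<'E'
from h import *
s=r.sense(); print(s['eef_pos'],s['tcp_rot'],s['contact_force'],s['opening'])
w,_=save('wrist','w2'); sc,_=save('scene','sc2'); save('top','top2')
o=np.zeros((384,800,3),np.uint8); o[:,:400]=w[:,50:450,::-1]; o[:,400:]=cv2.resize(sc[130:260,190:325],(400,384))[:,:,::-1]; cv2.imwrite('pics/v2.png',o)
E
```

```text
[539.54844467  69.95238344 106.07129346] [ 3.14145111e+00  3.73929691e-04 -2.26226405e-01] [-0.11867517  0.74243109 -3.68678192] 0.1798820684433763
```

View pics/v2.png

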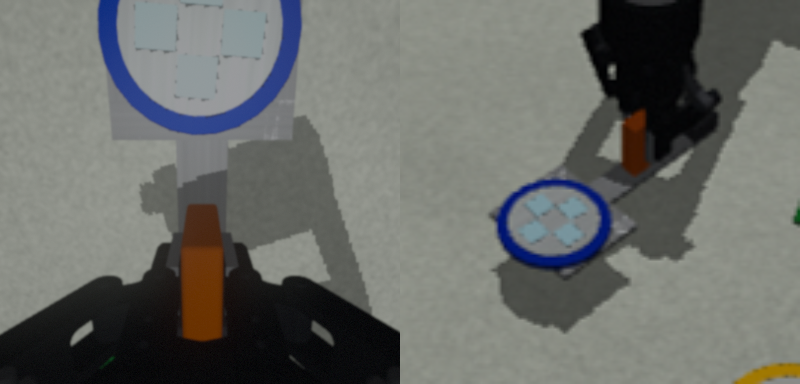

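The carrier is lifted with the disc on its prongs, and the gripper holds the handle squarely. Next I measure the tilt and the disc-to-TCP offset.

```bash
python3 - <<'E'
from h import *
def plane(P):
    P=np.array(P); c=np.median(P,0); A=np.c_[P[:,:2]-c[:2],np.ones(len(P))]
    for _ in range(3):
        x=np.linalg.lstsq(A,P[:,2],rcond=None)[0]; k=abs(A@x-P[:,2])<2; A,P=A[k],P[k]
    return x[:2],c,len(P)
for f in('w2','sc2','top2'):
    a=np.load(f'pics/{f}.npz'); P=[]
    for v in range(0,384):
        for u in range(0,512):
            if a['d'][v,u]<=0: continue
            w=world(f,u,v,None) if 0 else (a['R'].T@(np.array([(u-a['cx'])/a['fx'],(v-a['cy'])/a['fy'],1.])*a['d'][v,u]-a['t']))
            if np.hypot(w[0]-640,w[1]-47)<38 and 60<w[2]<120:P.append(w)
    print(f,plane(P))
a=np.load('pics/top2.npz'); hsv=cv2.cvtColor(a['p'],cv2.COLOR_RGB2HSV)
m=cv2.inRange(hsv,(105,120,60),(130,255,255)); m[:, :200]=0;m[:,300:]=0;
e=cv2.fitEllipse(max(cv2.findContours(m,0,1)[0],key=len)); print(e,world('top2',*e[0],86))
m=cv2.inRange(hsv,(105,120,60),(130,255,255)); m[:, :350]=0;m[:,420:]=0; m[:100]=0;m[200:]=0
print('post top',world('top0',388,152.4,35))
g=np.load('pics/sc0.npz'); h2=cv2.cvtColor(g['p'],cv2.COLOR_RGB2HSV); m=cv2.inRange(h2,(105,120,60),(130,255,255)); n=m*0; n[150:200,110:175]=m[150:200,110:175]
e=cv2.fitEllipse(max(cv2.findContours(n,0,1)[0],key=len)); print('ring sc',e,world('sc0',*e[0],0))
E
```

```text
Still running in the background as job /tmp/bash_jobs.1000/ac831881098d (pid 690). You'll get a notice when it ends.
```

```bash
kill -- -$(cat /tmp/bash_jobs.1000/ac831881098d/pid); cat >> h.py <<'E'
def cloud(f):
    a=dict(np.load(f'pics/{f}.npz')); v,u=np.nonzero(a['d']>0); d=a['d'][v,u]
    return (np.c_[(u-a['cx'])/a['fx']*d,(v-a['cy'])/a['fy']*d,d]-a['t'])@a['R']
def blue(f,x0,x1,y0,y1,z):
    m=cv2.inRange(cv2.cvtColor(np.load(f'pics/{f}.npz')['p'],cv2.COLOR_RGB2HSV),(105,120,60),(130,255,255)); n=m*0; n[y0:y1,x0:x1]=m[y0:y1,x0:x1]
    e=cv2.fitEllipse(max(cv2.findContours(n,0,1)[0],key=len)); return e,world(f,*e[0],z)
def face(f,x,y,z0,z1):
    P=cloud(f); P=P[(np.hypot(P[:,0]-x,P[:,1]-y)<36)&(P[:,2]>z0)&(P[:,2]<z1)]; c=np.median(P,0)
    return np.linalg.lstsq(np.c_[P[:,:2]-c[:2],np.ones(len(P))],P[:,2],rcond=None)[0].round(3),c,len(P)
E
timeout 60 python3 - <<'E'
from h import *
for f in('w2','sc2','top2'): print(f,face(f,640,47,60,120))
print(blue('top2',200,300,100,250,86)); print(blue('sc2',190,325,130,260,86))
print('post top',world('top0',388,152.4,35)); print('ring sc',blue('sc0',110,175,150,200,0))
E
```

```text
w2 (array([4.0000e-03, 1.0000e-03, 8.4361e+01]), array([632.47169672,  49.56754627,  84.3471073 ]), 15616)
sc2 (array([-5.0000e-03,  5.0000e-03,  8.5252e+01]), array([640.88528921,  48.1511187 ,  85.22083626]), 566)
top2 (array([ 0.   ,  0.   , 85.787]), array([664.73977983,  47.90263385,  85.78656518]), 1)
(((266.5, 148.72727966308594), (0.0, 1.0), 180.0), array([642.79161109,   4.87970271,  86.        ]))
(((241.50779724121094, 205.0120086669922), (28.601472854614258, 37.93179702758789), 86.78765106201172), array([642.46078264,  51.05141627,  86.        ]))
post top [ 644.7820124  -289.04726662   35.        ]
ring sc (((143.216796875, 176.37413024902344), (28.563201904296875, 44.38062286376953), 75.16472625732422), array([ 648.66560562, -288.141977  ,    0.        ]))
```

Request:
{"name": "drive_tool", "arguments": {
  "deltas": [
    [0.06,0.25,0,0],
    [0.12,0.5,0,0],
    [0.18,0.75,0,0],
    [0.24,1,0,0],
    [0.31,1.25,0,0],
    [0.36,1.48,0,0],
    [0.36,1.48,0,0],
    [0.36,1.48,0,0],
    [0.36,1.48,0,0],
    [0.36,1.48,0,0],
    [0.36,1.48,0,0],
    [0.36,1.48,0,0]
  ]
}}

```text
clock: 7.22
eef_pos: [541.2, -77.2, 106.3]
tcp_rot: [3.141, -0.0, -0.227]
contact_force: [-0.6, 0.3, -3.1]
opening: 0.182
```

Request:
{"name": "drive_tool", "arguments": {
  "deltas": [
    [0.36,1.48,0,0],
    [0.36,1.48,0,0],
    [0.36,1.48,0,0],
    [0.36,1.48,0,0],
    [0.36,1.48,0,0],
    [0.36,1.48,0,0],
    [0.37,1.48,0,0],
    [0.37,1.48,0,0],
    [0.37,1.48,0,0],
    [0.37,1.48,0,0],
    [0.31,1.25,0,0],
    [0.24,1,0,0]
  ]
}}

```text
clock: 8.22
eef_pos: [544.1, -252.5, 106.3]
tcp_rot: [3.141, -0.0, -0.227]
contact_force: [0.8, 0.7, -2.0]
opening: 0.18
```

Request:
{"name": "drive_tool", "arguments": {
  "deltas": [
    [0.18,0.75,0,0],
    [0.12,0.5,0,0],
    [0.06,0.25,0,0],
    [0,0,0,0],
    [0,0,0,0]
  ]
}}

```text
clock: 8.63
eef_pos: [544.2, -265.8, 106.2]
tcp_rot: [-3.141, 0.0, -0.226]
contact_force: [-0.4, 0.6, -2.0]
opening: 0.181
```

```bash
timeout 100 python3 - <<'E'
from h import *
s=r.sense(); print(s['eef_pos'],s['tcp_rot'],s['contact_force'],s['opening'])
w,_=save('wrist','w3'); sc,_=save('scene','sc3'); t,_=save('top','top3')
for f in('w3','sc3'): print(f,face(f,645,-289,60,120))
o=np.zeros((600,800,3),np.uint8); o[:300,:400]=cv2.resize(w,(400,300))[:,:,::-1]; o[:300,400:]=cv2.resize(sc[130:220,90:210],(400,300),interpolation=2)[:,:,::-1]; o[300:,:400]=cv2.resize(t[110:200,330:450],(400,300),interpolation=2)[:,:,::-1]; cv2.imwrite('pics/v3.png',o)
E
```

```text
[ 544.15669309 -265.76658589  106.17187162] [-3.14132542e+00  4.11147356e-04 -2.25977400e-01] [-0.4121378   0.57009951 -2.03759772] 0.18136129904725212
w3 (array([4.0000e-03, 2.0000e-03, 8.4624e+01]), array([ 637.33456861, -286.36998931,   84.60429115]), 15469)
sc3 (array([-0.0000e+00,  5.0000e-03,  8.5888e+01]), array([ 645.63676467, -288.05919681,   85.83544834]), 377)
```

View pics/v3.png

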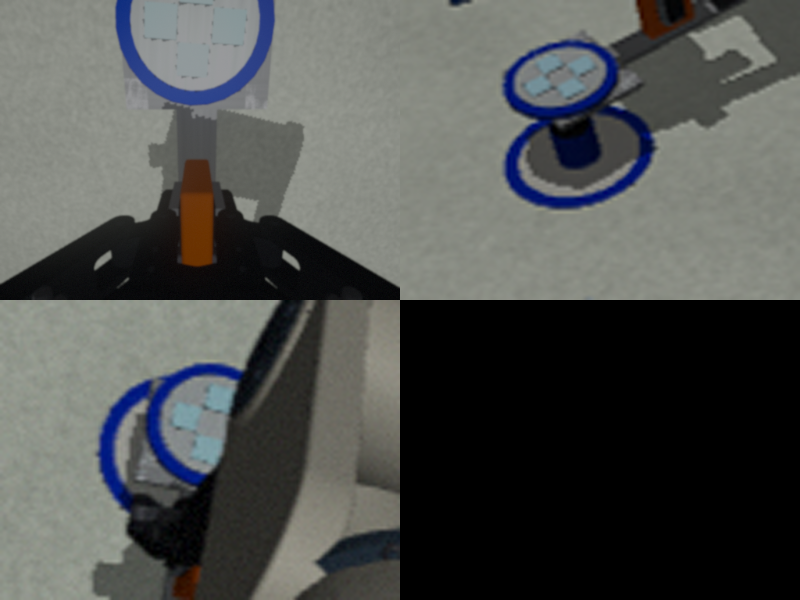

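The disc sits level above the blue post, and the post foot and ring are visible below it. I'll measure the disc centre without bias from the point clouds.

```bash
timeout 100 python3 - <<'E'
from h import *
P=cloud('sc3'); P=P[(np.hypot(P[:,0]-645,P[:,1]+289)<56)&(P[:,2]>82)&(P[:,2]<92)]
print(len(P),cv2.minEnclosingCircle(P[:,:2].astype(np.float32)),P[:,:2].mean(0))
print(world('sc3',138.6,153.7,85))
# scene camera: post top seen before
g=np.load('pics/sc0.npz')['p']; cv2.imwrite('pics/p.png',cv2.resize(g[155:195,120:170],(400,320),interpolation=2)[:,:,::-1])
Q=cloud('sc0'); Q=Q[(np.hypot(Q[:,0]-646,Q[:,1]+289)<30)&(Q[:,2]>32)&(Q[:,2]<39)]; print('posttop sc',len(Q),Q.mean(0),cv2.minEnclosingCircle(Q[:,:2].astype(np.float32)))
Q=cloud('top0'); Q=Q[(np.hypot(Q[:,0]-646,Q[:,1]+289)<30)&(Q[:,2]>32)&(Q[:,2]<39)]; print('posttop top',len(Q),Q.mean(0),cv2.minEnclosingCircle(Q[:,:2].astype(np.float32)))
E
```

```text
609 ((643.200927734375, -286.2342224121094), 47.24801254272461) [ 646.01408933 -282.91438542]
[ 645.61507458 -281.73468899   85.        ]
posttop sc 104 [ 649.08341513 -284.21596999   35.74026146] ((649.0892333984375, -286.8877868652344), 20.443605422973633)
posttop top 164 [ 646.5921258  -288.77189174   35.57008795] ((646.9273071289062, -288.3616943359375), 18.61701202392578)
```

Request:
{"name": "drive_tool", "arguments": {
  "deltas": [
    [0.15,0.04,0.1,0],
    [0.18,0.04,0.2,0],
    [0,0,0.3,0],
    [0,0,0.4,0],
    [0,0,0.5,0],
    [0,0,0.5,0],
    [0,0,0.4,0],
    [0,0,0.3,0],
    [0,0,0.25,0],
    [0,0,0.2,0],
    [0,0,0.2,0],
    [0,0,0,0]
  ]
}}

```text
clock: 9.78
eef_pos: [547.1, -267.7, 72.4]
tcp_rot: [-3.141, 0.0, -0.226]
contact_force: [-0.1, 0.8, -4.0]
opening: 0.182
```

```bash
timeout 100 python3 - <<'E'
from h import *
s=r.sense(); print(s['eef_pos'],s['contact_force'])
sc,_=save('scene','sc4'); w,_=save('wrist','w4')
P=cloud('sc4'); P=P[(np.hypot(P[:,0]-645,P[:,1]+289)<56)&(P[:,2]>48)&(P[:,2]<58)]; print(P.mean(0),cv2.minEnclosingCircle(P[:,:2].astype(np.float32)))
o=np.zeros((300,800,3),np.uint8); o[:,:400]=cv2.resize(sc[130:220,90:210],(400,300),interpolation=2)[:,:,::-1]; o[:,400:]=cv2.resize(w,(400,300))[:,:,::-1]; cv2.imwrite('pics/v4.png',o)
E
```

```text
[ 547.12491792 -267.66262979   72.4235855 ] [-0.05814957  0.77503773 -4.02466956]
[ 648.71956    -285.22184659   51.5673927 ] ((645.2392578125, -289.0270690917969), 48.30271911621094)
```

View pics/v4.png

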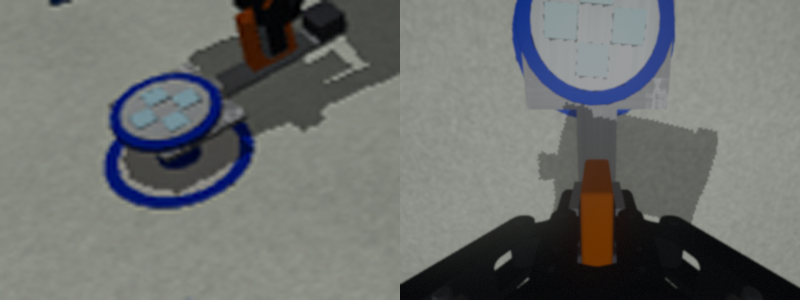

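The disc centre is now within about 1–2 mm of the post axis in the same camera, and about 10 mm above the post top. I lower slowly.

Request:
{"name": "drive_tool", "arguments": {
  "deltas": [
    [0,0,0.15,0],
    [0,0,0.2,0],
    [0,0,0.2,0],
    [0,0,0.15,0],
    [0,0,0.15,0],
    [0,0,0.15,0],
    [0,0,0.2,0],
    [0,0,0.25,0],
    [0,0,0.25,0],
    [0,0,0.25,0],
    [0,0,0.2,0],
    [0,0,0.1,0]
  ]
}}

```text
clock: 10.88
eef_pos: [547.1, -267.6, 49.9]
tcp_rot: [-3.141, 0.0, -0.226]
contact_force: [-0.4, -0.3, -2.3]
opening: 0.175
```

Request:
{"name": "drive_tool", "arguments": {
  "deltas": [
    [0,0,0,0],
    [0,0,0,0],
    [0,0,0,0],
    [0,0,0,0]
  ]
}}

```text
clock: 11.22
eef_pos: [547.4, -267.8, 50.4]
tcp_rot: [3.142, -0.0, -0.226]
contact_force: [-0.0, 0.1, -3.5]
opening: 0.181
```

```bash
timeout 100 python3 - <<'E'
from h import *
s=r.sense(); print(s['eef_pos'],s['contact_force'])
sc,_=save('scene','sc5'); w,_=save('wrist','w5')
for f in('sc5','w5'): print(face(f,646,-289,36,50))
P=cloud('sc5'); P=P[(np.hypot(P[:,0]-645,P[:,1]+289)<56)&(P[:,2]>38)&(P[:,2]<46)]; print(P.mean(0))
o=np.zeros((450,800,3),np.uint8); o[:,:400]=cv2.resize(sc[130:220,100:180],(400,450),interpolation=2)[:,:,::-1]; o[:300,400:]=cv2.resize(w,(400,300))[:,:,::-1]; cv2.imwrite('pics/v5.png',o)
E
```

```text
[ 547.39312478 -267.77141772   50.43280842] [-0.00458053  0.10075615 -3.52332742]
(array([-1.0000e-03,  2.0000e-03,  4.2838e+01]), array([ 646.76609414, -288.57958322,   42.83970554]), 363)
(array([ 1.0000e-02, -3.0000e-03,  4.1456e+01]), array([ 637.77472631, -286.31908304,   41.43561906]), 17843)
[ 649.10587289 -285.04767759   42.33766976]
```

View pics/v5.png

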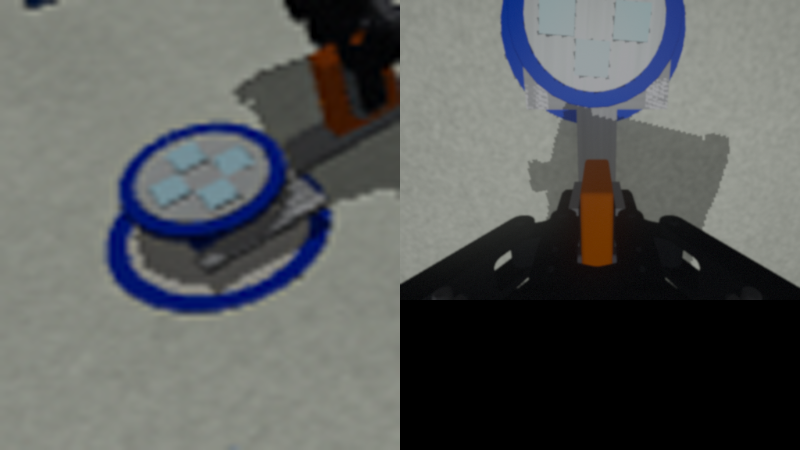

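The disc lies level on the post, with the prongs clear below it. I draw the carrier straight back along the tool's −x.

Request:
{"name": "drive_tool", "arguments": {
  "deltas": [
    [-0.2,0,0,0],
    [-0.4,0,0,0],
    [-0.7,0,0,0],
    [-1,0,0,0],
    [-1,0,0,0],
    [-1,0,0,0],
    [-1,0,0,0],
    [-1,0,0,0],
    [-1,0,0,0],
    [-1,0,0,0],
    [-1,0,0,0],
    [-1,0,0,0]
  ]
}}

```text
clock: 12.32
eef_pos: [446.0, -244.4, 50.3]
tcp_rot: [3.142, -0.0, -0.226]
contact_force: [0.2, 0.2, -3.3]
opening: 0.181
```

Request:
{"name": "drive_tool", "arguments": {
  "deltas": [
    [-1,0,0,0],
    [-1,0,0,0],
    [-1,0,0,0],
    [-0.6,0,0,0],
    [-0.3,0,0,0],
    [0,0,0.3,0],
    [0,0,0.4,0],
    [0,0,0.4,0],
    [0,0,0.2,0],
    [0,0,0.1,0],
    [0,0,0,0],
    [0,0,0,0]
  ]
}}

```text
clock: 13.32
eef_pos: [409.0, -235.9, 36.1]
tcp_rot: [-3.142, 0.0, -0.226]
contact_force: [0.2, -0.1, -2.5]
opening: 0.175
```

```bash
timeout 100 python3 - <<'E'
from h import *
s=r.sense(); print(s['eef_pos'],s['contact_force'])
sc,_=save('scene','sc6'); w,_=save('wrist','w6')
P=cloud('sc6'); P=P[(np.hypot(P[:,0]-645,P[:,1]+289)<56)&(P[:,2]>38)&(P[:,2]<46)]; print(P.mean(0))
# carrier plane profile along its axis from wrist cloud
Q=cloud('w6'); p=s['eef_pos'];t=s['tcp_rot'][2]; D=Q[:,:2]-p[:2]; X=D@[np.cos(t),np.sin(t)];Y=D@[-np.sin(t),np.cos(t)]
for x in range(30,140,10):
    k=(abs(X-x)<4); a=k&(abs(abs(Y)-38)<4); b=k&(abs(Y)<9); print(x,'prong',np.median(Q[a,2]).round(1) if a.any() else None,'mid',np.median(Q[b,2]).round(1) if b.any() else None)
cv2.imwrite('pics/v6.png',np.hstack([cv2.resize(sc[100:220,100:260],(400,300),interpolation=2),cv2.resize(w,(400,300))])[:,:,::-1])
E
```

```text
[ 409.00125932 -235.85965517   36.12595758] [ 0.2037158  -0.08692764 -2.54891514]
[ 649.28877667 -285.12720747   42.23556642]
30 prong -0.3 mid 8.1
40 prong -0.4 mid 8.0
50 prong -0.4 mid 8.0
60 prong 8.0 mid 8.0
70 prong 8.1 mid 8.0
80 prong 8.0 mid -0.3
90 prong 8.0 mid -0.3
100 prong 8.0 mid -0.3
110 prong 7.9 mid -0.3
120 prong 7.6 mid -0.3
130 prong None mid None
```

View pics/v6.png

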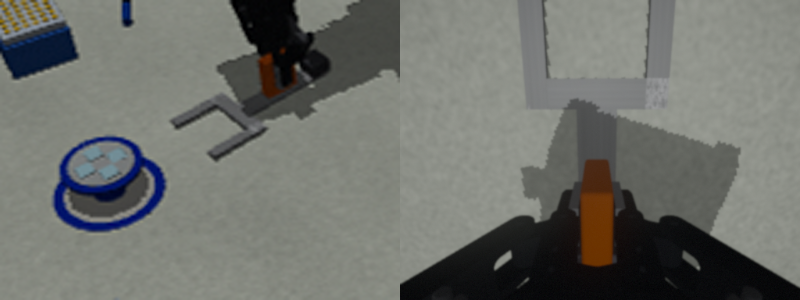

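The fork is completely out, and the disc hasn't moved. The carrier is level with its top at z≈8, so its underside is about 3 mm up. I lower 3 mm more, open and rise.

Request:
{"name": "drive_tool", "arguments": {
  "deltas": [
    [0,0,0.1,0],
    [0,0,0.1,0],
    [0,0,0.1,0],
    [0,0,0,0],
    [0,0,0,0],
    [0,0,0,0]
  ]
}}

```text
clock: 13.92
eef_pos: [408.9, -235.9, 33.3]
tcp_rot: [-3.142, 0.0, -0.226]
contact_force: [0.1, -0.6, -2.5]
opening: 0.183
```

Request:
{"name": "drive_tool", "arguments": {
  "deltas": [
    [0,0,0,0],
    [0,0,0,0],
    [0,0,0,0],
    [0,0,0,0],
    [0,0,0,0],
    [0,0,0,0],
    [0,0,0,0],
    [0,0,0,0],
    [0,0,0,0],
    [0,0,0,0],
    [0,0,0,0],
    [0,0,0,0]
  ],
  "jaw": 0
}}

```text
clock: 14.92
eef_pos: [408.9, -235.8, 33.3]
tcp_rot: [-3.142, 0.0, -0.226]
contact_force: [-0.1, 0.5, 0.1]
opening: 1.002
```

Request:
{"name": "drive_tool", "arguments": {
  "deltas": [
    [0,0,-0.5,0],
    [0,0,-1,0],
    [0,0,-1.5,0],
    [0,0,-2,0],
    [0,0,-2,0],
    [0,0,-2,0],
    [0,0,-2,0],
    [0,0,-2,0],
    [0,0,-1,0],
    [0,0,0,0],
    [0,0,0,0],
    [0,0,0,0]
  ]
}}

```text
clock: 15.92
eef_pos: [408.3, -235.6, 172.5]
tcp_rot: [-3.141, 0.001, -0.226]
contact_force: [0.4, -0.9, -0.5]
opening: 0.997
```

```bash
timeout 100 python3 - <<'E'
from h import *
s=r.sense(); print(s['clock'],s['eef_pos'],s['opening'],s['contact_force'])
sc,_=save('scene','sc7'); w,_=save('wrist','w7')
P=cloud('sc7'); P=P[(np.hypot(P[:,0]-645,P[:,1]+289)<56)&(P[:,2]>38)&(P[:,2]<46)]; print(P.mean(0)); print(face('sc7',646,-289,36,50))
Q=cloud('w7'); p=np.array([409,-236]);t=-.226; D=Q[:,:2]-p; X=D@[np.cos(t),np.sin(t)];Y=D@[-np.sin(t),np.cos(t)]
for x in (35,60,70,90,110,125):
    for y in(-38,0,38): k=(abs(X-x)<4)&(abs(Y-y)<4); print(x,y,np.median(Q[k,2]).round(1) if k.any() else None)
cv2.imwrite('pics/v7.png',np.hstack([cv2.resize(sc[100:220,100:260],(400,300),interpolation=2),cv2.resize(w,(400,300))])[:,:,::-1])
E
```

```text
15.9167 [ 408.32978178 -235.55349004  172.50004558] 0.9969687891043306 [ 0.38929282 -0.87911053 -0.49891759]
[ 649.09610262 -285.19346493   42.23848517]
(array([5.0000e-03, 1.0000e-03, 4.2696e+01]), array([ 647.22882751, -287.94480605,   42.76236116]), 367)
35 -38 -0.6
35 0 4.3
35 38 -0.5
60 -38 4.2
60 0 4.6
60 38 4.5
70 -38 4.4
70 0 4.5
70 38 4.4
90 -38 4.5
90 0 -0.4
90 38 4.5
110 -38 4.4
110 0 -0.4
110 38 4.5
125 -38 4.4
125 0 -0.4
125 38 4.6
```

View pics/v7.png

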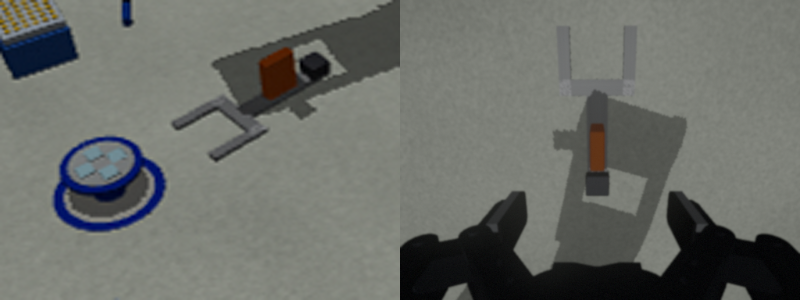

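The carrier lies flat on the bench and is released, and the disc is level and centred on the blue post. I'm handing in.

```bash
python3 -c "
from rig import job; print(job.sign_off())"
```

```text
the job is handed in; nothing more can be done
None
```

The job is handed in at about 16 s on the robot clock (limit 51 s). The disc is on the blue post, and the carrier lies flat and released on the bench. Sign-off gave no verdict, so this rests on my own last checks.

I gripped the carrier by its orange handle, lifted it 73 mm, carried it level to the blue post and lowered the prongs either side. I then drew the carrier out about 140 mm, laid it down, let go and rose clear.

**Disc:** its top is at z≈42 mm, as expected on the 35 mm post. It is tilted under 0.5° and did not move when the fork was drawn out or released. Its centre is about 1 mm from the post axis, comparing disc and post in the same scene camera.

**Carrier:** its top reads 4.2–4.6 mm everywhere I sampled it, so it is flat on the bench. Its origin is about 140 mm from the disc's centre, with no contact.

**Disagreement:** the scene and top cameras differ by about 2–4 mm on the post's absolute position. That is slightly more than the stated 2 mm calibration but well inside the 16 mm tolerance. No check failed.

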